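# Serve the tea ball on its drip dish

## Task

Take the steel tea ball off the upturned canister cap and set it gently in the middle of the shallow two-eared aluminium drip dish, letting go of it while the dish still sits on its stand. Then grip the dish by one of its ears, lift it about 10 cm off its stand, and only then turn it a quarter turn (either way round), keeping it level and the loose ball in its middle. Finish still holding the dish by the ear, level, still and over the middle of its stand, with the ball in it; leave everything else on the counter where it is.

Things in the scene. Friction and masses are not known exactly. Their poses are not given: they have to be found in the camera images.
- ball_mid (a point): centre of the loose steel tea ball, a plain sphere 50 mm in diameter with a thin dark seam, about 70 g (mass varies), which rolls freely. It starts perched on the cap with its centre 43 mm above the counter. Resting in the dish, its centre is 25 mm above dish_mid.
- cap_top (a point): middle of the top of the small steel twist cap standing upside down on the counter, 36 mm wide with a 44 mm wide foot, 22 mm high, narrower than the ball it carries; loose.
- dish: shallow round aluminium dish, 140 mm across, about 160 g, loose on its stand. Origin at the centre of its underside; x axis runs through both ears, z up. Inside it is a shallow cone (sides slope about 10 degrees) that is lowest in the middle, so that a level dish brings the ball to its middle; the rim is 18 mm above the underside. Its round foot, 66 mm wide, sits in a 3 mm deep recess, so it lifts off straight up.
- dish_mid (a point): lowest point of the inside of the dish, on its axis, 7 mm above its underside.
- ear_a (a point): grip point of one ear: a plain bar that sticks out straight from the rim along the dish's +x, 14 mm wide, 16 mm tall, reaching from 70 to 116 mm from the dish's axis; the point lies 95 mm from the axis at half the bar's height, 18 mm above the underside of the dish (63 mm above the counter at the start).
- ear_b (a point): the same for the opposite ear, towards the dish's -x.
- stand: fixed steel pedestal on a square foot 110 mm wide, 8 mm thick, with a round top 80 mm wide that carries the dish 45 mm above the counter. Origin at the centre of its underside; x axis along the ears of the dish as it sits at the start (within 2 degrees), z up. Nothing else is under the ears.
- canister_mid (a point): steel canister without its cap, 100 mm wide with a narrow open neck, 148 mm tall; point half-way up. Bystander.
- pitcher_mid (a point): white plastic blender pitcher, 136 mm wide at the mouth, 210 mm tall, with a handle; point half-way up. Bystander.
- panlid_mid (a point): aluminium saucepan lid with a black knob, 180 mm wide, 50 mm high; point at its middle. Bystander.
- cup_mid (a point): glass cup, 72 mm wide, 90 mm tall; point half-way up. Bystander.
- scoop_mid (a point): red plastic measuring scoop, 130 mm long, 30 mm high; point in its bowl. Bystander.
Things that resemble listed ones, but are neither listed nor needed, are in the scene too. Leave any green look-alike of the dish alone.

How it is judged:
By the outcome, as a careful person would: the job done as asked, in the order asked, and still so for the second after the job is handed in, while the arm keeps its last pose, push and grip.
It also fails if it takes over 58 s, if anything falls off the work surface, if the arm or the gripper's body presses on something with over 40 N, if the wrist force passes 120 N, or if a joint passes its speed limit or range.

## Robot

A 7-joint arm with a two-finger parallel gripper is mounted at the origin on the work surface. World frame = base frame: x ahead of the robot, y to its left, z up, the work surface at z = 0. Lengths are in mm, angles in rad, forces in N, time in s.
With the tool pointing down it reaches from about 400 to 875 mm from the base axis. Payload 4.4 kg.
Tool frame: the origin (TCP) lies midway between the tips of the shut fingers; the grasp point (between the pads) lies 19 mm behind it (ctrl.pinch_z is the distance from the TCP to the grasp point, in mm); z points along the fingers, y is the line along which they close (so a half turn about z gives the same grasp; the last joint's range is limited). The gripper opens to 85 mm and grips with 20 to 120 N. Pads are 22 mm wide; open, the fingers measure 114 mm over their backs; the gripper's body (76 mm by 85 mm) begins 54 mm behind the grasp point. The pads swing forward as they close: fully open they stand 13 mm farther back than shut.
Start: joints at [-0.066, 0.628, 0.038, 1.517, -0.027, 0.996, -0.02], TCP at [650.014, 0.027, 231.313] pointing down, gripper open.
Joint ranges: [-3.06, 3.06], [-0.37, 2.12], [-1.25, 1.32], [0.18, 2.47], [-1.1, 4.24], [0.23, 1.98], [-2.94, 2.94]. Speed limits (rad/s): [2.57, 2.57, 3.14, 3.14, 3.14, 3.14, 3.14].

## Interface

Orientations are given as [roll, pitch, yaw] about the fixed x, y, z axes, in that order (R = Rz(yaw) Ry(pitch) Rx(roll)).
In Python, from cell import read_state, cams, order, ctrl gives the robot as it stands.
- The arm moves only by the tool move_arm, never from a script. Its argument "targets" is text: rows parted by semicolons, each of 7 numbers parted by spaces: the gripper's target within -1 to 1 (fully open at 1, half-way at 0, shut at -1), then the shift along the tool's x, y, z in cm, then the turn, a rotation vector about the tool's x, y, z in degrees. A call has 1 to 5 rows; each row shifts and turns the commanded pose from where the row before left it, along the tool's axes as they then stand; what a row does not reach is not made up. A row lasts 1/12 s, in which the tool goes at most 41.7 mm and 7.16 degrees, less where a joint would pass 70% of its speed; a pose out of reach is approached as far as the arm can. A call with a gripper value outside its range is refused whole. The fingers move at their own pace and stop on an object; the grip force is fixed at half the most. Time passes only in rows, so rows that do not move let the fingers close. It gives the time, the measured TCP pose, the force, the opening and the grip force at its end, in the units of the state.
- read_state(): the state, without advancing time (a new reading comes with each control period).
- cams.get_image(name): name is "scene" or "side" or "wrist"; returns a dict with "color" (420x560x3 uint8, red, green, blue), "fovy" (degrees; the focal length in pixels is half the picture's height over the tangent of half this angle, whatever the lens; pixels are square), "cx", "cy" (the principal point, pixels), "k1" (the pictures are not rectified: a ray, as slopes to the right and down, at radius r is drawn at 1 + k1 r^2 times it, then the intrinsics apply), "rvec" (rotation vector, rad) and "tvec" (3), from world to camera coordinates, as OpenCV has them. Camera axes: x right, y down, z forward; pixel columns grow to the right and rows downward; lengths in mm; the calibration is good to about 2 mm. A picture is of the moment at which its call begins. There is no depth.
- order.finish_job(): hands the job in; it is judged then, once.
The state is a dict: "clock": time; "qpos": joint angles; "qd": joint speeds; "tau": joint torques, N m; "eef_pos": TCP position; "tool_rot": TCP orientation; "force": force on the tool from outside, world axes, zero at the start; "torque": the same for the moment, N m; "width": finger opening in mm; "gripper_force": force on a finger pad.
Only numpy, scipy, OpenCV 4.12 (cv2) and the standard library are available. Lean on these libraries where they do the work, as an engineer would, in place of code of your own. Each camera call takes 0.05 s, during which the arm holds its last target. There are 200 camera calls.

## Working session

There is one attempt and no reset: what is moved stays moved. The work goes in short steps, Python scripts to look and compute and a tool call to move; the robot and the scene stay as the last step left them, time stands still between calls to the robot, and variables do not carry over. Pictures are saved under pics/ and viewed, at most 10 in all, crops included, and the job is handed in when it is done.

Besides the shell and the picture viewer there is one more tool, called after "Emit:" in YAML: its name, and indented under it one key for each argument. move_arm: Moves the arm, as the interface text tells. Its arguments: {"type":"object","properties":{"targets":{"type":"string"}},"required":["targets"]}

```bash
mkdir -p pics; ls; cat > h.py <<'E'
import numpy as np, cv2, pickle
from cell import read_state, cams, order, ctrl
def grab(n,tag):
    d=cams.get_image(n); cv2.imwrite(f'pics/{tag}.png',d['color'][:,:,::-1]); pickle.dump(d,open(f'pics/{tag}.pkl','wb')); return d
def load(tag): return pickle.load(open(f'pics/{tag}.pkl','rb'))
def ray(d,u,v):
    f=d['color'].shape[0]/2/np.tan(np.radians(d['fovy'])/2)
    p=np.array([(u-d['cx'])/f,(v-d['cy'])/f]); q=p.copy()
    for _ in range(20): q=p/(1+d['k1']*(q@q))
    R=cv2.Rodrigues(np.array(d['rvec'],float))[0]; t=np.array(d['tvec'],float).ravel()
    return -R.T@t, R.T@np.array([q[0],q[1],1])
def onz(d,u,v,z):
    c,r=ray(d,u,v); return c+r*(z-c[2])/r[2]
def proj(d,P):
    f=d['color'].shape[0]/2/np.tan(np.radians(d['fovy'])/2)
    R=cv2.Rodrigues(np.array(d['rvec'],float))[0]; p=R@np.array(P,float)+np.array(d['tvec'],float).ravel()
    s=p[:2]/p[2]; s=s*(1+d['k1']*(s@s)); return s*f+[d['cx'],d['cy']]
def tri(a,pa,b,pb):
    c1,r1=ray(a,*pa);c2,r2=ray(b,*pb)
    s=np.linalg.lstsq(np.c_[r1,-r2],c2-c1,rcond=None)[0]
    A=c1+s[0]*r1;B=c2+s[1]*r2
    return (A+B)/2,np.linalg.norm(A-B)
E
python3 - <<'E'
from h import *
s=read_state(); print(s)
a=grab('scene','sc0');b=grab('side','si0');c=grab('wrist','wr0')
for d in(a,b,c): print(d['fovy'],d['k1'],ray(d,280,210))
cv2.imwrite('pics/both.png',cv2.resize(np.hstack([a['color'],b['color']])[:,:,::-1],(800,300)))
E
```

```text
pics
{'clock': 0.0, 'qpos': array([-0.06579921,  0.6293639 ,  0.03844865,  1.5183687 , -0.02702323,
        0.99630465, -0.02001304]), 'qd': array([ 1.90120942e-03,  5.76822389e-04,  2.89057454e-04,  2.93151503e-04,
       -2.21134644e-04,  2.71846112e-05, -1.56237452e-04]), 'tau': array([-1.11932164e-03, -5.63405585e+01,  1.22606792e+00, -1.93450052e+01,
        1.09587883e-02,  1.05136272e-02, -8.84369996e-06]), 'eef_pos': array([6.49370091e+02, 3.11155298e-02, 2.30377468e+02]), 'tool_rot': array([-3.13966613e+00,  1.09510718e-05,  1.57076444e+00]), 'force': array([-0.46184408,  0.52154553,  0.64441   ]), 'torque': array([-0.03765039,  0.02256649, -0.05820049]), 'gripper_force': 0.0, 'width': 85.27606221369552}
49.38973926514598 -0.06218165714356705 (array([1383.7720866 , -557.01907377,  707.47192048]), array([-0.72658082,  0.45738436, -0.51272671]))
45.7313163197673 -0.16001105012581435 (array([ -404.09305346, -1085.16862475,   942.16354834]), array([ 0.54726731,  0.65482036, -0.52144756]))
64.30060477545878 -0.045854311683768495 (array([648.95098853,  85.01304482, 373.47791401]), array([-0.01258598, -0.32316448, -0.94633319]))
```

View pics/sc0.png

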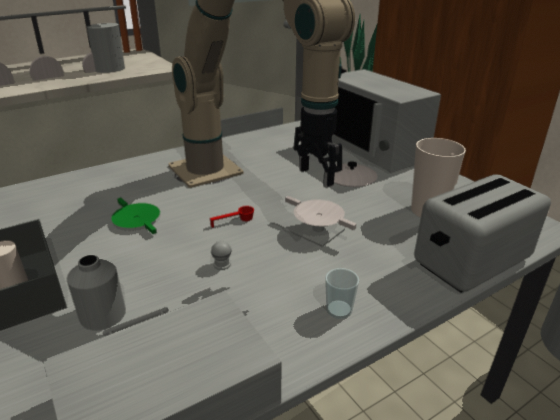

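View pics/si0.png

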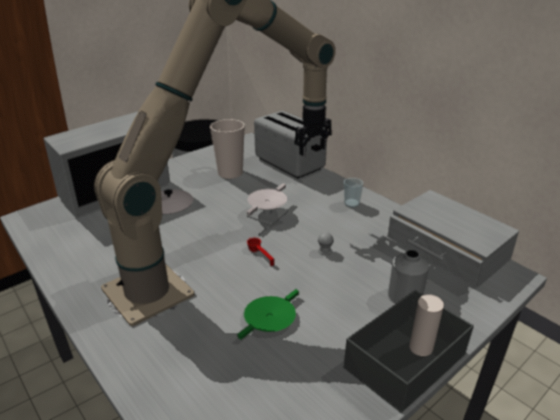

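The scene view shows the ball on its cap at (221,252). The pale dish on its stand is at (319,215), with ears near (292,202) and (348,223). The side view has the ball at (325,240) and the dish at (267,201). There are two dish candidates: the green one (scene 137,217) is the excluded look-alike, and the pale aluminium one on the pedestal fits. I'll enlarge to confirm.

```bash
python3 - <<'E'
from h import *
a=load('sc0');b=load('si0')
A=cv2.resize(a['color'][185:275,195:365,::-1],None,fx=4.6,fy=3.3*4.6/3.3)[:300*2]
B=cv2.resize(b['color'][170:260,225:365,::-1],None,fx=4,fy=4)
A=cv2.resize(a['color'][185:275,195:365,::-1],None,fx=3.29,fy=3.29);B=cv2.resize(b['color'][170:260,225:365,::-1],None,fx=3.29,fy=3.29)
w=A.shape[1]; B=cv2.copyMakeBorder(B,0,0,0,w-B.shape[1],cv2.BORDER_CONSTANT)
cv2.imwrite('pics/crop0.png',np.vstack([A,B]))
print('ball',tri(a,(221,250),b,(325,239.5)))
print('dish',tri(a,(319,214),b,(267,200)))
print('ears',onz(a,292,202,63),onz(a,349,223,63),onz(b,283,187,63),onz(b,251,215,63))
E
```

```text
ball (array([ 528.97571224, -190.00016766,   44.79411111]), np.float64(3.7604021088149646))
dish (array([533.41478127, 106.11550073,  56.10598756]), np.float64(3.8327493922968974))
ears [451.04761222  70.29157225  63.        ] [623.1236277  136.41529648  63.        ] [631.17171839 135.22034928  63.        ] [424.83166043  57.71423098  63.        ]
```

View pics/crop0.png

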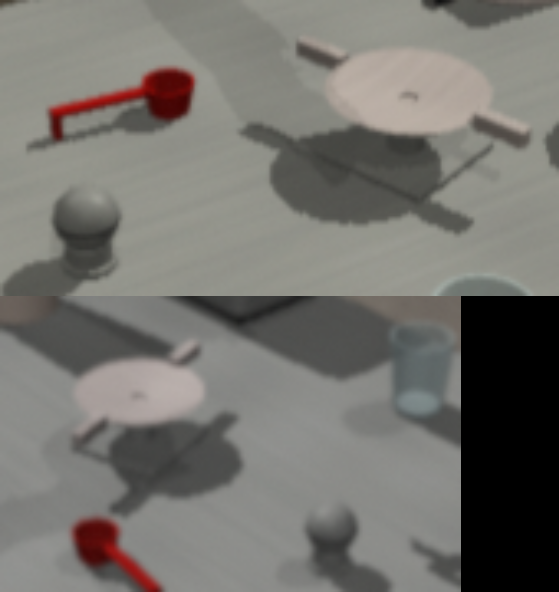

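The crop confirms both targets. The ball sits on the small cap at scene (221,250), and the pale dish with its centre mark at (319,214) is on its pedestal. The triangulated heights (45 and 56) match the expected 43 and 52. Next I'll move above the ball.

Emit:
move_arm:
  targets: "1 -1.9 -1.2 0.6 0 0 0;1 -1.9 -1.2 0.6 0 0 0;1 -1.9 -1.2 0.6 0 0 0;1 -1.9 -1.2 0.6 0 0 0;1 -1.9 -1.2 0.6 0 0 0"

```text
clock: 0.57
eef_pos: [589.1, -95.7, 200.8]
tool_rot: [-3.141, -0.0, 1.571]
force: [-0.5, -0.4, 0.6]
width: 85.1
gripper_force: 0.0
```

Emit:
move_arm:
  targets: "1 -1.9 -1.2 0.6 0 0 0;1 -1.9 -1.2 0.6 0 0 0;1 -1.9 -1.2 0.6 0 0 0;1 -1.9 -1.2 0.6 0 0 0;1 -1.9 -1.2 0.6 0 0 0"

```text
clock: 0.98
eef_pos: [529.2, -190.7, 170.8]
tool_rot: [-3.141, -0.0, 1.571]
force: [-0.0, 0.8, 0.8]
width: 85.3
gripper_force: 0.0
```

Emit:
move_arm:
  targets: "1 0 0 0 0 0 0;1 0 0 0 0 0 0;1 0 0 0 0 0 0"

```text
clock: 1.23
eef_pos: [530.6, -189.3, 171.3]
tool_rot: [3.141, -0.001, 1.571]
force: [1.1, -0.0, -0.6]
width: 85.5
gripper_force: 0.0
```

```bash
python3 - <<'E'
from h import *
c=grab('wrist','wr1'); s=read_state(); print(ctrl.pinch_z,s['eef_pos'],s['tool_rot'],s['width'],s['clock'])
P=proj(c,(529,-190,43)); print('expected',P)
x,y=P.astype(int)
E
```

```text
18.700000000000003 [ 530.90123723 -188.75696017  171.45855399] [ 3.14067333e+00 -7.80842562e-04  1.57231143e+00] 85.34276459620011 1.2833
expected [282.63192713 202.40273478]
```

View pics/wr1.png

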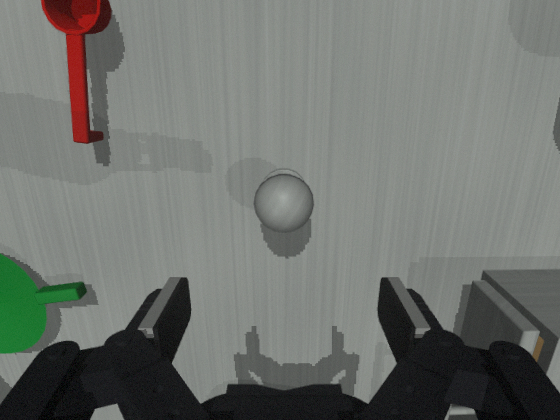

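The wrist view shows the ball at (284,202), within about 1 mm of the expected pixel and midway between the fingers. I'll descend and grip.

Emit:
move_arm:
  targets: "1 0 0 2 0 0 0;1 0 0 2.5 0 0 0;1 0 0 2.5 0 0 0;1 0 0 2 0 0 0;1 0 0 2 0 0 0"

```text
clock: 1.7
eef_pos: [531.0, -188.3, 60.4]
tool_rot: [3.141, -0.001, 1.573]
force: [-0.0, -0.0, 0.0]
width: 84.9
gripper_force: 0.0
```

Emit:
move_arm:
  targets: "1 0 0 1.5 0 0 0;1 0 0 1.0 0 0 0;1 0 0 0.6 0 0 0;1 0 0 0 0 0 0;0.5 0 0 0 0 0 0"

```text
clock: 2.12
eef_pos: [530.6, -189.6, 30.7]
tool_rot: [3.141, -0.0, 1.571]
force: [-0.2, -0.5, -0.2]
width: 75.5
gripper_force: 0.0
```

Emit:
move_arm:
  targets: "0.3 0 0 0 0 0 0;0.2 0 0 0 0 0 0;0.1 0 0 0 0 0 0;0 0 0 0 0 0 0;-1 0 0 0 0 0 0"

```text
clock: 2.53
eef_pos: [530.9, -190.2, 31.7]
tool_rot: [3.139, 0.001, 1.571]
force: [-1.0, 0.3, 5.5]
width: 47.3
gripper_force: 60.6
```

Emit:
move_arm:
  targets: "-1 0 0 0 0 0 0;-1 0 0 0 0 0 0;-1 0 0 0 0 0 0;-1 0 0 0 0 0 0;-1 0 0 0 0 0 0"

```text
clock: 2.95
eef_pos: [530.9, -190.2, 31.7]
tool_rot: [3.139, 0.001, 1.571]
force: [-1.6, -0.0, 5.8]
width: 47.4
gripper_force: 60.6
```

```bash
python3 - <<'E'
from h import *
c=grab('side','si2'); a=grab('scene','sc2'); w=grab('wrist','wr2')
A=cv2.resize(a['color'][190:290,160:290,::-1],None,fx=3,fy=3)
C=cv2.resize(w['color'][:,:,::-1],(400,300))
cv2.imwrite('pics/v2.png',np.hstack([A,C]))
E
```

```text
(no output)
```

View pics/v2.png

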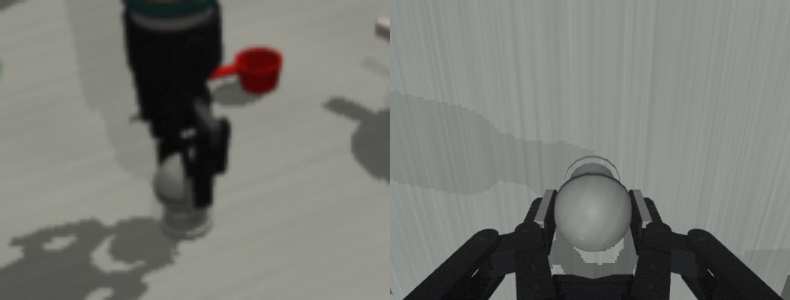

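The ball is gripped, but at 47.4 mm width with an upward force, so the pad tips may be above its equator. I'll regrip 5 mm lower.

Emit:
move_arm:
  targets: "0.3 0 0 0 0 0 0;0.4 0 0 0 0 0 0;0.4 0 0 0 0 0 0;0.4 0 0 0.3 0 0 0;0.4 0 0 0.2 0 0 0"

```text
clock: 3.52
eef_pos: [530.0, -189.9, 25.0]
tool_rot: [-3.142, -0.0, 1.571]
force: [-0.2, 0.2, -0.5]
width: 59.5
gripper_force: 0.0
```

Emit:
move_arm:
  targets: "0.4 0 0 0 0 0 0;0.3 0 0 0 0 0 0;0.2 0 0 0 0 0 0;0.1 0 0 0 0 0 0;-1 0 0 0 0 0 0"

```text
clock: 3.93
eef_pos: [530.1, -190.0, 25.6]
tool_rot: [3.141, 0.0, 1.571]
force: [-0.3, 0.2, 3.8]
width: 47.6
gripper_force: 61.0
```

Emit:
move_arm:
  targets: "-1 0 0 0 0 0 0;-1 0 0 0 0 0 0;-1 0 0 0 0 0 0;-1 0 0 0 0 0 0;-1 0 0 0 0 0 0"

```text
clock: 4.35
eef_pos: [530.1, -190.0, 25.6]
tool_rot: [3.141, 0.0, 1.571]
force: [-0.6, 0.7, 6.1]
width: 47.4
gripper_force: 61.0
```

Emit:
move_arm:
  targets: "-1 0 0 -0.5 0 0 0;-1 0 0 -1 0 0 0;-1 0 0 -1.5 0 0 0;-1 0 0 -1.5 0 0 0;-1 0 0 -1.5 0 0 0"

```text
clock: 4.77
eef_pos: [529.8, -190.0, 86.3]
tool_rot: [-3.141, -0.0, 1.571]
force: [-0.4, -0.4, -0.6]
width: 47.3
gripper_force: 61.7
```

Emit:
move_arm:
  targets: "-1 0 0 -1.5 0 0 0;-1 0 0 -1.5 0 0 0;-1 0 0 -1.5 0 0 0;-1 0 0 -1 0 0 0;-1 0.5 0 -0.5 0 0 0"

```text
clock: 5.18
eef_pos: [530.6, -186.3, 147.2]
tool_rot: [3.139, 0.002, 1.569]
force: [1.0, -0.6, -0.0]
width: 47.1
gripper_force: 61.7
```

Emit:
move_arm:
  targets: "-1 1 0 0 0 0 0;-1 1.5 0 0 0 0 0;-1 2 0 0 0 0 0;-1 2 0 0 0 0 0;-1 2 0 0 0 0 0"

```text
clock: 5.6
eef_pos: [529.1, -97.8, 144.4]
tool_rot: [-3.14, -0.001, 1.571]
force: [0.0, 0.1, -0.8]
width: 47.5
gripper_force: 61.7
```

Emit:
move_arm:
  targets: "-1 2 0 0 0 0 0;-1 2 0 0 0 0 0;-1 2 0 0 0 0 0;-1 2 0 0 0 0 0;-1 2 0 0 0 0 0"

```text
clock: 6.02
eef_pos: [528.8, 2.3, 144.4]
tool_rot: [-3.139, -0.0, 1.572]
force: [0.7, -0.4, -0.9]
width: 47.4
gripper_force: 61.7
```

Emit:
move_arm:
  targets: "-1 1.5 0 0 0 0 0;-1 1 0 0 0 0 0;-1 0.5 0 0 0 0 0;-1 0 0 0 0 0 0;-1 0 0 0 0 0 0"

```text
clock: 6.43
eef_pos: [529.8, 29.5, 145.1]
tool_rot: [-3.141, 0.001, 1.571]
force: [-0.2, 0.1, -0.5]
width: 47.5
gripper_force: 61.7
```

```bash
python3 - <<'E'
from h import *
c=grab('wrist','wr3'); s=read_state(); print(s['eef_pos'],s['tool_rot'],s['width'],s['clock'])
print('expected dish mid',proj(c,(533.4,106,52)),proj(c,(622,140,63)),proj(c,(445,72,63)))
E
```

```text
[529.86324943  28.91749597 145.14703279] [-3.14123639e+00  8.05413995e-04  1.56953672e+00] 47.5520158528986 6.4833
expected dish mid [290.24921627 109.38026786] [432.86692157  54.75569737] [160.76030907 162.25537892]
```

View pics/wr3.png

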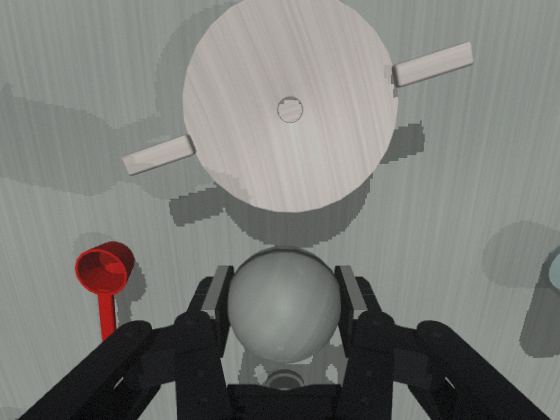

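The dish centre mark is at (290,110), as predicted. The ears run (395,75)–(472,54) and (125,164)–(191,146). I'll move over the middle, then lower and release.

Emit:
move_arm:
  targets: "-1 0.7 0.05 0 0 0 0;-1 1.5 0.1 0 0 0 0;-1 2 0.1 0 0 0 0;-1 2 0.1 0 0 0 0;-1 1.5 0 0 0 0 0"

```text
clock: 6.9
eef_pos: [533.9, 108.4, 145.4]
tool_rot: [3.141, -0.001, 1.57]
force: [-0.2, 0.4, -0.8]
width: 47.6
gripper_force: 61.7
```

Emit:
move_arm:
  targets: "-1 0 0 1 0 0 0;-1 0 0 2 0 0 0;-1 0 0 2 0 0 0;-1 0 0 1.2 0 0 0;-1 0 0 1 0 0 0"

```text
clock: 7.32
eef_pos: [532.8, 105.5, 71.6]
tool_rot: [-3.14, 0.001, 1.569]
force: [0.7, -0.1, -0.3]
width: 47.6
gripper_force: 61.8
```

Emit:
move_arm:
  targets: "-1 0 0 0.6 0 0 0;-1 0 0 0.2 0 0 0;-1 0 0 0.2 0 0 0;-1 0 0 0 0 0 0;-1 0 0 0 0 0 0"

```text
clock: 7.73
eef_pos: [534.0, 107.0, 63.9]
tool_rot: [3.14, -0.0, 1.571]
force: [0.3, 0.6, -0.5]
width: 47.5
gripper_force: 61.8
```

```bash
python3 - <<'E'
from h import *
c=load('wr3')
p=[onz(c,*q,71)[:2] for q in [(395,75),(472,54),(125,164),(191,146)]]
print(p,np.degrees(np.arctan2(*(p[1]-p[2])[::-1])),np.linalg.norm(p[1]-p[2]),(p[1]+p[2])/2,onz(c,290,110,52))
s=read_state();print(s['eef_pos'],s['force'])
E
```

```text
[array([596.7566732 , 127.27683214]), array([642.76053195, 140.05077495]), array([423.81975143,  72.47566072]), array([468.99223912,  84.05122515])] 17.15261270946699 229.13197383798365 [533.29014169 106.26321783] [533.23328065 105.59363192  52.        ]
[534.00293474 107.01736439  63.85469208] [ 0.26094277  0.6156393  -0.52886432]
```

Emit:
move_arm:
  targets: "-1 0 0 0.1 0 0 0;-1 0 0 0.1 0 0 0;-1 0 0 0 0 0 0;-1 0 0 0 0 0 0"

```text
clock: 8.07
eef_pos: [533.6, 107.1, 61.5]
tool_rot: [3.141, -0.0, 1.571]
force: [-0.0, 0.4, -1.9]
width: 47.5
gripper_force: 61.8
```

Emit:
move_arm:
  targets: "-1 0 0 0.1 0 0 0;-1 0 0 0 0 0 0;-1 0 0 0 0 0 0"

```text
clock: 8.32
eef_pos: [533.5, 107.0, 60.3]
tool_rot: [-3.141, -0.0, 1.571]
force: [-0.6, -0.2, -0.8]
width: 47.7
gripper_force: 61.8
```

Emit:
move_arm:
  targets: "-1 0 0 0.05 0 0 0;-1 0 0 0 0 0 0;0.1 0 0 0 0 0 0;0.2 0 0 0 0 0 0;0.25 0 0 0 0 0 0"

```text
clock: 8.73
eef_pos: [533.6, 107.1, 59.9]
tool_rot: [3.141, -0.0, 1.571]
force: [0.9, -0.7, 0.1]
width: 53.1
gripper_force: 0.0
```

Emit:
move_arm:
  targets: "0.3 0 0 0 0 0 0;0.4 0 0 0 0 0 0;0.5 0 0 0 0 0 0;0.6 0 0 0 0 0 0;0.6 0 0 0 0 0 0"

```text
clock: 9.15
eef_pos: [533.5, 107.0, 59.8]
tool_rot: [3.142, -0.0, 1.571]
force: [0.4, -0.1, -0.3]
width: 68.3
gripper_force: 0.0
```

Emit:
move_arm:
  targets: "0.6 0 0 -0.5 0 0 0;0.6 0 0 -1 0 0 0;0.6 0 0 -2 0 0 0;0.6 0 0 -2.5 0 0 0;0.6 0 0 -2.5 0 0 0"

```text
clock: 9.57
eef_pos: [533.2, 107.0, 146.3]
tool_rot: [-3.141, 0.0, 1.571]
force: [0.9, 0.1, -0.1]
width: 68.2
gripper_force: 0.0
```

Emit:
move_arm:
  targets: "0.6 0 0 -2 0 0 0;0.6 0 0 -1 0 0 0;0.6 0 0 -0.5 0 0 0;0.6 0 0 0 0 0 0;0.6 0 0 0 0 0 0"

```text
clock: 9.98
eef_pos: [533.0, 107.0, 179.3]
tool_rot: [-3.141, 0.0, 1.571]
force: [-0.5, -0.2, -0.2]
width: 68.3
gripper_force: 0.0
```

```bash
python3 - <<'E'
from h import *
c=grab('wrist','wr4'); s=read_state(); print(s['eef_pos'],s['tool_rot'],s['width'],s['clock'])
print('expected ball',proj(c,(533.3,106,77)))
E
```

```text
[532.73744706 106.89209656 178.85388944] [-3.13968691e+00  4.01007099e-04  1.57079068e+00] 68.16965943013375 10.0333
expected ball [285.1366229  212.63878543]
```

View pics/wr4.png

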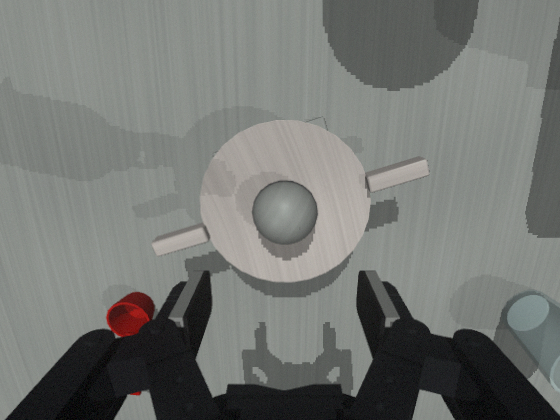

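The wrist view shows the ball resting at the middle of the dish (285,212), with ears at (369–428, 181–163) and (153–206, 248–230). Next I'll refine the ear axis and check the pitcher and lid clearances.

```bash
python3 - <<'E'
from h import *
c=load('wr4');a=load('sc0');b=load('si0')
img=c['color'].astype(int); m=((img[:,:,0]-img[:,:,2])>14)&(img[:,:,0]>130)
m=m.astype(np.uint8); 
for x0,x1,y0,y1 in[(374,440,150,200),(140,200,222,262)]:
    s=np.zeros_like(m); s[y0:y1,x0:x1]=m[y0:y1,x0:x1]
    cs,_=cv2.findContours(s,0,2); k=max(cs,key=cv2.contourArea); (cx,cy),wh,an=cv2.minAreaRect(k)
    print(cv2.contourArea(k),(cx,cy),wh,an,onz(c,cx,cy,69))
print('pitcher',onz(a,433,210,0),onz(b,230,174,0),tri(a,(438,150),b,(228,127)))
print('lid',tri(a,(352,165),b,(168,192)))
E
```

```text
Traceback (most recent call last):
ValueError: max() iterable argument is empty
```

```bash
python3 - <<'E'
from h import *
c=load('wr4');a=load('sc0');b=load('si0')
img=c['color'].astype(int); d=img[:,:,0]-img[:,:,2]
print(img[170,400],img[240,180],img[150,280],img[120,400])
t=(d[170,400]+d[130,440])/2
m=(d>max(t,4)).astype(np.uint8); m=cv2.medianBlur(m,3)
for x0,x1,y0,y1 in[(374,440,150,200),(140,200,222,262)]:
    s=np.zeros_like(m); s[y0:y1,x0:x1]=m[y0:y1,x0:x1]
    k=max(cv2.findContours(s,0,2)[0],key=cv2.contourArea); (cx,cy),wh,an=cv2.minAreaRect(k)
    print(cv2.contourArea(k),(cx,cy),wh,an,onz(c,cx,cy,69))
print('pitcher',onz(a,433,210,0),onz(b,230,174,0),tri(a,(438,150),b,(228,127)))
print('lid',tri(a,(352,165),b,(168,192)))
E
```

```text
[177 171 165] [179 172 166] [167 163 157] [135 139 133]
1068.0 (399.2108154296875, 172.93515014648438) (21.174184799194336, 58.817176818847656) 72.89727020263672 [621.77765854 135.92388369  69.        ]
835.5 (176.96597290039062, 240.64230346679688) (19.372785568237305, 51.443275451660156) 72.47443389892578 [443.40105459  78.41068308  69.        ]
pitcher [627.8248807  469.14560973   0.        ] [612.40885651 451.47725976   0.        ] (array([618.74730279, 452.41752483, 202.03559045]), np.float64(8.202323591907607))
lid (array([307.5889729 , 414.79812487,  39.10094983]), np.float64(7.079768685328312))
```

Emit:
move_arm:
  targets: "0.6 0 0 0 0 0 3.5;0.6 0 0 0 0 0 6;0.6 0 0 0 0 0 6;0.6 0 0 0 0 0 6;0.6 0 0 0 0 0 6"

```text
clock: 10.45
eef_pos: [532.6, 106.8, 178.3]
tool_rot: [-3.14, 0.002, 1.086]
force: [0.4, -0.5, -0.3]
width: 68.3
gripper_force: 0.0
```

Emit:
move_arm:
  targets: "0.6 0 0 0 0 0 6;0.6 0 0 0 0 0 6;0.6 0 0 0 0 0 6;0.6 0 0 0 0 0 6;0.6 0 0 0 0 0 6"

```text
clock: 10.87
eef_pos: [532.6, 106.8, 178.3]
tool_rot: [-3.141, 0.003, 0.562]
force: [-0.2, 0.6, 0.3]
width: 68.4
gripper_force: 0.0
```

Emit:
move_arm:
  targets: "0.6 1 0 0 0 0 6;0.6 1.8 0 0 0 0 6;0.6 2 0 0 0 0 3;0.6 2 0 0 0 0 0;0.6 1.5 0 0 0 0 0"

```text
clock: 11.28
eef_pos: [610.7, 138.7, 178.1]
tool_rot: [3.141, 0.002, 0.306]
force: [0.7, 0.4, 0.2]
width: 68.2
gripper_force: 0.0
```

Emit:
move_arm:
  targets: "0.6 1 0 1 0 0 0;0.6 0 0 2 0 0 0;0.6 0 0 2 0 0 0;0.6 0 0 1 0 0 0;0.6 0 0 0 0 0 0"

```text
clock: 11.7
eef_pos: [616.8, 140.4, 115.9]
tool_rot: [-3.141, 0.007, 0.305]
force: [0.3, -0.3, -0.2]
width: 68.1
gripper_force: 0.0
```

```bash
python3 - <<'E'
from h import *
c=grab('wrist','wr5'); s=read_state(); print(s['eef_pos'],s['tool_rot'],s['width'],s['clock'])
th=np.radians(17.5);u=np.array([np.cos(th),np.sin(th)]);n=np.array([np.sin(th),-np.cos(th)])
d=s['eef_pos'][:2]-[533.2,106.3];print('r',d@u,'tool y off',d@n)
for r in(70,92,116):print(proj(c,(533.2+r*u[0],106.3+r*u[1],71)))
E
```

```text
[618.11070104 140.44385702 117.75772874] [-3.14151005  0.00435897  0.30502057] 67.97455291278098 11.75
r 91.24803070258774 tool y off -7.030434957640429
[296.8425137  268.53116348]
[297.33725016 236.71521528]
[297.90538504 199.21768726]
```

View pics/wr5.png

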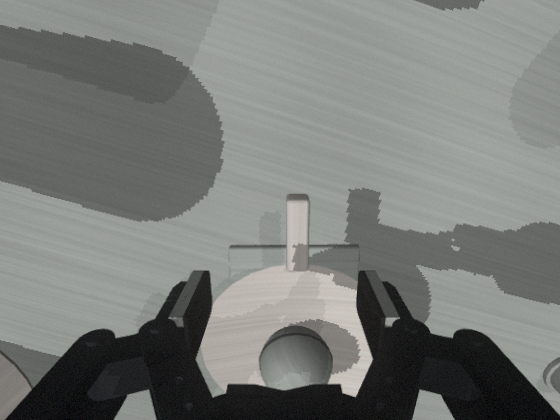

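The bar is at x≈298, vertical in the picture, 7 mm to the tool's +y side. I'll shift over, descend and grip.

Emit:
move_arm:
  targets: "0.6 0 0.35 0.5 0 0 0;0.6 0 0.35 1.2 0 0 0;0.6 0 0 1.8 0 0 0;0.6 0 0 1.8 0 0 0;0.6 0 0 1.2 0 0 0"

```text
clock: 12.17
eef_pos: [621.5, 133.7, 53.5]
tool_rot: [3.142, 0.001, 0.305]
force: [-0.0, -0.5, -0.5]
width: 68.3
gripper_force: 0.0
```

Emit:
move_arm:
  targets: "0.6 0 0 0.6 0 0 0;0.6 0 0 0.2 0 0 0;0.6 0 0 0 0 0 0;0.4 0 0 0 0 0 0;0.2 0 0 0 0 0 0"

```text
clock: 12.58
eef_pos: [622.6, 134.4, 47.8]
tool_rot: [3.141, -0.002, 0.305]
force: [0.3, 0.3, 0.2]
width: 51.5
gripper_force: 0.0
```

Emit:
move_arm:
  targets: "0 0 0 0 0 0 0;-0.2 0 0 0 0 0 0;-0.3 0 0 0 0 0 0;-0.4 0 0 0 0 0 0;-0.5 0 0 0 0 0 0"

```text
clock: 13.0
eef_pos: [621.9, 134.3, 46.9]
tool_rot: [-3.142, -0.0, 0.305]
force: [0.9, -0.9, 0.0]
width: 21.4
gripper_force: 0.0
```

```bash
python3 - <<'E'
from h import *
c=grab('wrist','wr6'); s=read_state(); print(s['eef_pos'],s['tool_rot'],s['width'],s['clock'],s['force'])
th=np.radians(17.5);u=np.array([np.cos(th),np.sin(th)]);n=np.array([np.sin(th),-np.cos(th)])
d=s['eef_pos'][:2]-[533.2,106.3];print('r',d@u,'tool y off',d@n)
E
```

```text
[621.82123855 134.33212803  46.88227742] [-3.14154475e+00 -7.94620760e-05  3.05469028e-01] 21.46535642630823 13.05 [-0.15799133  0.31398969 -0.51442247]
r 92.94900086825281 tool y off -0.08579527798805874
```

View pics/wr6.png

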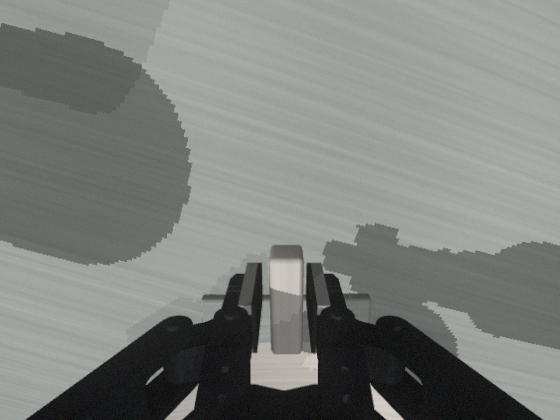

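Emit:
move_arm:
  targets: "-0.5 0 0 0.15 0 0 0;-0.5 0 0 0 0 0 0;-0.6 0 0 0 0 0 0;-0.65 0 0 0 0 0 0;-0.7 0 0 0 0 0 0"

```text
clock: 13.47
eef_pos: [621.8, 134.2, 45.3]
tool_rot: [3.141, 0.0, 0.305]
force: [0.3, -0.3, -1.0]
width: 13.3
gripper_force: 30.2
```

Emit:
move_arm:
  targets: "-0.8 0 0 0 0 0 0;-0.9 0 0 0 0 0 0;-1 0 0 0 0 0 0;-1 0 0 0 0 0 0;-1 0 0 0 0 0 0"

```text
clock: 13.88
eef_pos: [621.8, 134.2, 45.4]
tool_rot: [3.141, -0.0, 0.305]
force: [0.2, -0.9, 0.3]
width: 12.8
gripper_force: 59.3
```

Emit:
move_arm:
  targets: "-1 0 0 0 0 0 0;-1 0 0 0 0 0 0;-1 0 0 0 0 0 0"

```text
clock: 14.13
eef_pos: [621.8, 134.1, 45.4]
tool_rot: [3.141, 0.0, 0.305]
force: [0.4, -1.4, 0.8]
width: 13.2
gripper_force: 59.4
```

```bash
python3 - <<'E'
from h import *
s=read_state(); print(s['eef_pos'],s['tool_rot'],s['width'],s['force'],s['torque'])
b=grab('side','si7');a=grab('scene','sc7')
for n,d in(('side',b),('scene',a)): print(n,proj(d,(533,106,77)))
A=cv2.resize(a['color'][170:250,265:375,::-1],None,fx=3.6,fy=3.6);B=cv2.resize(b['color'][160:240,215:325,::-1],None,fx=3.6,fy=3.6)
cv2.imwrite('pics/v7.png',np.hstack([A,B]))
E
```

```text
[621.8348155  134.14308988  45.3520699 ] [3.14146563e+00 2.65815820e-06 3.05336613e-01] 13.215946895428084 [ 0.44917691 -1.44056378  0.79288879] [-0.16330111  0.06783927  0.03230459]
side [267.06994802 195.37899395]
scene [319.57258681 206.78799457]
```

View pics/v7.png

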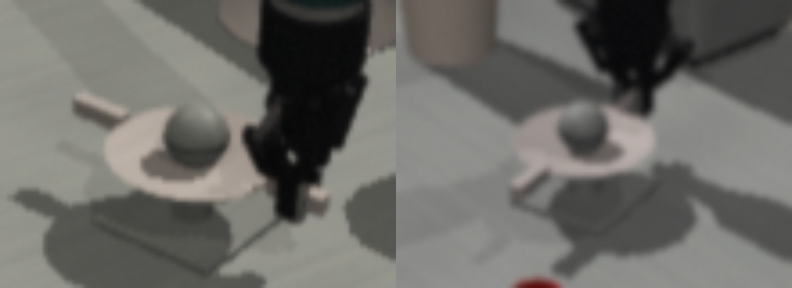

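The ball is central in the dish and the ear is gripped at 59 N. I'll lift slowly and check numerically from here, since the picture quota is used up.

Emit:
move_arm:
  targets: "-1 0 0 -0.1 0 0 0;-1 0 0 -0.2 0 0 0;-1 0 0 -0.3 0 0 0;-1 0 0 -0.3 0 0 0;-1 0 0 -0.3 0 0 0"

```text
clock: 14.65
eef_pos: [621.8, 134.5, 57.6]
tool_rot: [-3.141, -0.0, 0.305]
force: [-0.4, 0.0, -2.2]
width: 13.1
gripper_force: 59.0
```

Emit:
move_arm:
  targets: "-1 0 0 -0.3 0 0 0;-1 0 0 -0.2 0 0 0;-1 0 0 -0.1 0 0 0;-1 0 0 0 0 0 0;-1 0 0 0 0 0 0"

```text
clock: 15.07
eef_pos: [621.8, 134.3, 63.3]
tool_rot: [-3.142, -0.0, 0.305]
force: [-0.1, -0.1, -2.6]
width: 13.6
gripper_force: 58.9
```

```bash
cat > lev.py <<'E'
from h import *
import sys
from scipy.spatial.transform import Rotation
def ballpix(d,P,r):
    # ball: darker grey than pale dish; centroid of largest dark blob near expected pixel
    u,v=proj(d,P); u0,v0=int(round(u)),int(round(v))
    im=cv2.resize(d['color'][v0-r:v0+r,u0-r:u0+r],None,fx=4,fy=4,interpolation=cv2.INTER_CUBIC).astype(int)
    return im,(u,v),(u0-r,v0-r)
def dishmask(d,box):
    x0,x1,y0,y1=box; im=d['color'][y0:y1,x0:x1].astype(int)
    return ((im[:,:,0]-im[:,:,2]>5)&(im[:,:,0]>120)).astype(np.uint8)
def report(tag,P,ang):
    """P: expected dish underside centre, ang: expected ear_b bearing (deg)"""
    s=read_state(); print(s['clock'],s['eef_pos'].round(1),s['tool_rot'].round(4),'w',round(s['width'],1),'F',s['force'].round(1),'T',s['torque'].round(3))
    th=np.radians(ang); P=np.array(P,float)
    tip=P+[116*np.cos(th),116*np.sin(th),18]; pix={}
    for n in('side','scene'):
        d=grab(n,f'{n}_{tag}')
        b=proj(d,P+[0,0,32]); e=proj(d,tip)
        x0,y0=int(b[0])-55,int(b[1])-45
        im=d['color'][y0:y0+90,x0:x0+110].astype(int); m=((im[:,:,0]-im[:,:,2]>5)&(im[:,:,0]>110)).astype(np.uint8)
        k=max(cv2.findContours(m,0,2)[0],key=cv2.contourArea).reshape(-1,2)+[x0,y0]
        far=k[np.argmax((k-b)@(e-b))]
        # ball: neutral grey pixels inside hull of dish
        hull=cv2.convexHull(k); g=d['color'].astype(int); H=np.zeros(g.shape[:2],np.uint8); cv2.drawContours(H,[hull],-1,1,-1)
        yy,xx=np.mgrid[:420,:560]; near=np.hypot(xx-b[0],yy-b[1])<(12)
        bm=near&(g[:,:,0]-g[:,:,2]<=5)
        bc=(xx[bm].mean().round(1),yy[bm].mean().round(1),bm.sum())
        print(n,'ball exp',b.round(1),'got',bc,'| eartip exp',e.round(1),'got',far)
        pix[n]=(d,bc[:2],far)
    a,c=pix['side'],pix['scene']
    print('ball xyz',tri(a[0],a[1],c[0],c[1]),'eartip',tri(a[0],a[2],c[0],c[2]),'exp',(P+[0,0,32]).round(1),tip.round(1))
E
python3 - <<'E'
from lev import *
import lev
report('L1',(533,106,63),197.5)
E
```

```text
15.0667 [621.8 134.3  63.3] [-3.1415 -0.      0.3054] w 13.6 F [-0.1 -0.1 -2.6] T [ 0.07  -0.162  0.019]
side ball exp [267.  190.9] got (np.float64(266.5), np.float64(187.9), np.int64(232)) | eartip exp [247.8 209.1] got [247 207]
scene ball exp [319.9 201.1] got (np.float64(318.7), np.float64(204.0), np.int64(153)) | eartip exp [286.8 192.2] got [264 156]
ball xyz (array([535.99637481, 105.24269293,  96.86176616]), np.float64(18.469157507779283)) eartip (array([367.34448212,  14.92262907, 162.57097649]), np.float64(50.10094472968495)) exp [533. 106.  95.] [422.4  71.1  81. ]
```

```bash
cat > lev.py <<'E'
from h import *
def ball(d,P):
    b=proj(d,P); r=18; x0,y0=int(b[0])-r,int(b[1])-r
    g=cv2.cvtColor(d['color'],cv2.COLOR_RGB2GRAY)[y0:y0+2*r,x0:x0+2*r]
    g=cv2.resize(g,None,fx=8,fy=8,interpolation=cv2.INTER_CUBIC)
    c=cv2.HoughCircles(g,cv2.HOUGH_GRADIENT_ALT,1.5,40,param1=100,param2=0.5,minRadius=45,maxRadius=100)
    if c is None: return b,None
    c=c[0]; c=c[np.argmin(np.hypot(c[:,0]/8+x0-b[0],c[:,1]/8+y0-b[1]))]
    return b,np.array([(c[0]-3.5)/8+x0,(c[1]-3.5)/8+y0,c[2]/8])
def tip(d,P,ang,r=108):
    th=np.radians(ang); u=np.array([np.cos(th),np.sin(th),0]); E=np.array(P)+r*u+[0,0,22]
    e=proj(d,E); k=9; x0,y0=int(round(e[0]))-k,int(round(e[1]))-k
    im=d['color'][y0:y0+2*k+1,x0:x0+2*k+1].astype(int); m=((im[:,:,0]-im[:,:,2]>6)).astype(np.uint8)
    ys,xs=np.nonzero(m); return e,np.array([xs.mean()+x0,ys.mean()+y0,len(xs)])
def report(tag,P,ang,take=True):
    s=read_state(); print(s['clock'],s['eef_pos'].round(1),s['tool_rot'].round(4),'F',s['force'].round(1),'T',s['torque'].round(3))
    P=np.array(P,float); R={}
    for n in('side','scene'):
        t=tag if not take else None
        d=grab(n,n[:2]+tag) if take else load(n[:2]+tag)
        b,g=ball(d,P+[0,0,32]); e,m=tip(d,P,ang); R[n]=(d,g)
        print(n,'ball',b.round(1),None if g is None else g.round(1),'ear',e.round(1),m.round(1))
    if all(R[n][1] is not None for n in R): print('ball xyz',tri(R['side'][0],R['side'][1][:2],R['scene'][0],R['scene'][1][:2]))
E
cp pics/side_L1.pkl pics/siL1.pkl; cp pics/scene_L1.pkl pics/scL1.pkl
python3 - <<'E'
from lev import *
report('7',(533,106,45),197.5,False)
report('L1',(533,106,63),197.5,False)
E
```

```text
15.1667 [621.7 134.3  63.2] [-3.1415e+00  3.0000e-04  3.0540e-01] F [ 0.3  0.5 -2.1] T [ 0.06  -0.135 -0.052]
side ball [267.1 195.4] None ear [249.3 211.6] [252.5 207.2  79. ]
scene ball [319.6 206.8] None ear [288.9 197.4] [289.2 196.9 344. ]
15.1667 [621.7 134.3  63.2] [-3.1415e+00  3.0000e-04  3.0540e-01] F [ 0.3  0.5 -2.1] T [ 0.06  -0.135 -0.052]
side ball [267.  190.9] None ear [249.1 207. ] [252.5 202.4  88. ]
scene ball [319.9 201.1] None ear [289.  191.9] [289.1 192.2 335. ]
```

The ear tip moved by the expected amount, so the dish is level. I'll fix the ball detection, then lift on.

```bash
sed -i 's/c=cv2.HoughCircles.*/c=cv2.HoughCircles(cv2.GaussianBlur(g,(0,0),4),cv2.HOUGH_GRADIENT,1,40,param1=40,param2=12,minRadius=55,maxRadius=95)/; s/im\[:,:,0\]-im\[:,:,2\]>6/im[:,:,0]-im[:,:,2]>(6 if d["fovy"]<47 else 9)/' lev.py
python3 - <<'E'
from lev import *
report('7',(533,106,45),197.5,False)
report('L1',(533,106,63),197.5,False)
E
```

```text
15.1667 [621.7 134.3  63.2] [-3.1415e+00  3.0000e-04  3.0540e-01] F [ 0.3  0.5 -2.1] T [ 0.06  -0.135 -0.052]
side ball [267.1 195.4] [268.8 196.8   8. ] ear [249.3 211.6] [252.5 207.2  79. ]
scene ball [319.6 206.8] [318.8 207.8   9. ] ear [288.9 197.4] [292.3 200.1  96. ]
ball xyz (array([535.09650076, 100.68647712,  74.82554721]), np.float64(3.6439846428429643))
15.1667 [621.7 134.3  63.2] [-3.1415e+00  3.0000e-04  3.0540e-01] F [ 0.3  0.5 -2.1] T [ 0.06  -0.135 -0.052]
side ball [267.  190.9] [266.5 191.1   7.1] ear [249.1 207. ] [252.5 202.4  88. ]
scene ball [319.9 201.1] [318.8 203.    9.2] ear [289.  191.9] [292.5 195.1 102. ]
ball xyz (array([531.92253744, 105.03569548,  91.78348387]), np.float64(6.132044719598499))
```

Emit:
move_arm:
  targets: "-1 0 0 -0.1 0 0 0;-1 0 0 -0.2 0 0 0;-1 0 0 -0.3 0 0 0;-1 0 0 -0.4 0 0 0;-1 0 0 -0.5 0 0 0"

```text
clock: 15.58
eef_pos: [621.8, 134.3, 78.6]
tool_rot: [-3.142, 0.0, 0.305]
force: [0.4, 0.2, -2.4]
width: 12.9
gripper_force: 59.0
```

Emit:
move_arm:
  targets: "-1 0 0 -0.5 0 0 0;-1 0 0 -0.5 0 0 0;-1 0 0 -0.5 0 0 0;-1 0 0 -0.5 0 0 0;-1 0 0 -0.5 0 0 0"

```text
clock: 16.0
eef_pos: [621.8, 134.4, 103.9]
tool_rot: [-3.142, -0.0, 0.305]
force: [0.1, -1.2, -1.4]
width: 13.1
gripper_force: 59.0
```

Emit:
move_arm:
  targets: "-1 0 0 -0.5 0 0 0;-1 0 0 -0.5 0 0 0;-1 0 0 -0.5 0 0 0;-1 0 0 -0.5 0 0 0;-1 0 0 -0.5 0 0 0"

```text
clock: 16.42
eef_pos: [621.8, 134.3, 128.8]
tool_rot: [-3.142, 0.0, 0.305]
force: [-0.5, 0.4, -1.8]
width: 12.6
gripper_force: 59.0
```

Emit:
move_arm:
  targets: "-1 0 0 -0.5 0 0 0;-1 0 0 -0.5 0 0 0;-1 0 0 -0.4 0 0 0;-1 0 0 -0.3 0 0 0;-1 0 0 -0.2 0 0 0"

```text
clock: 16.83
eef_pos: [621.9, 134.3, 147.8]
tool_rot: [-3.142, -0.0, 0.305]
force: [0.2, -0.3, -1.9]
width: 13.1
gripper_force: 59.0
```

Emit:
move_arm:
  targets: "-1 0 0 -0.1 0 0 0;-1 0 0 0 0 0 0;-1 0 0 0 0 0 0;-1 0 0 0 0 0 0;-1 0 0 0 0 0 0"

```text
clock: 17.25
eef_pos: [621.7, 134.3, 148.1]
tool_rot: [-3.142, 0.0, 0.305]
force: [0.1, -0.4, -2.3]
width: 12.9
gripper_force: 59.0
```

```bash
python3 - <<'E'
from lev import *
z=read_state()['eef_pos'][2]-45.4
report('L2',(533,106,45+z),197.5)
E
```

```text
17.25 [621.7 134.3 148.1] [-3.1415e+00  4.0000e-04  3.0540e-01] F [ 0.1 -0.4 -2.3] T [ 0.035 -0.232  0.017]
side ball [266.4 169.2] [265.9 169.2   7. ] ear [248.1 184.7] [251.2 180.3  93. ]
scene ball [321.4 172.9] [319.  172.5  11.5] ear [289.3 164.9] [292.6 167.6  94. ]
ball xyz (array([528.32429725, 102.4052089 , 181.02935931]), np.float64(2.452244493680618))
```

The dish is lifted 103 mm, level, with the ball in the middle. I'll turn it 90° about the dish axis at 3° per row.

Emit:
move_arm:
  targets: "-1 -0.001 -0.162 0 0 0 -1;-1 -0.006 -0.324 0 0 0 -2;-1 -0.013 -0.486 0 0 0 -3;-1 -0.013 -0.486 0 0 0 -3;-1 -0.013 -0.486 0 0 0 -3"

```text
clock: 17.77
eef_pos: [613.9, 152.7, 148.3]
tool_rot: [-3.141, -0.0, 0.52]
force: [0.3, 0.9, -1.7]
width: 12.7
gripper_force: 59.0
```

Emit:
move_arm:
  targets: "-1 -0.013 -0.486 0 0 0 -3;-1 -0.013 -0.486 0 0 0 -3;-1 -0.013 -0.486 0 0 0 -3;-1 -0.013 -0.486 0 0 0 -3;-1 -0.013 -0.486 0 0 0 -3"

```text
clock: 18.18
eef_pos: [599.2, 172.1, 148.3]
tool_rot: [-3.141, -0.0, 0.781]
force: [0.7, 0.8, -3.3]
width: 12.9
gripper_force: 59.0
```

```bash
python3 - <<'E'
from lev import *
s=read_state(); y=s['tool_rot'][2]; print(np.degrees(y), s['eef_pos'][:2]-92.8*np.array([np.cos(y),np.sin(y)]))
report('T1',(533,106,147.7),180+np.degrees(y))
E
```

```text
44.773433071524735 [533.31691241 106.76040417]
18.1833 [599.2 172.1 148.3] [-3.1414e+00 -2.0000e-04  7.8140e-01] F [ 0.7  0.8 -3.3] T [ 0.158 -0.099 -0.017]
side ball [266.4 169.2] [267.6 168.9   8.8] ear [262.8 187. ] [263.  181.3 120. ]
scene ball [321.4 172.9] [320.9 173.5   9.6] ear [281.1 172.1] [284.2 173.7  88. ]
ball xyz (array([535.77174336, 102.63525329, 180.5489169 ]), np.float64(1.1743342286722092))
```

Turned 27° with the centre held at (533,107) and the ball still in the middle. 63° left.

Emit:
move_arm:
  targets: "-1 -0.006 -0.324 0 0 0 -2;-1 -0.013 -0.486 0 0 0 -3;-1 -0.013 -0.486 0 0 0 -3;-1 -0.013 -0.486 0 0 0 -3;-1 -0.013 -0.486 0 0 0 -3"

```text
clock: 18.7
eef_pos: [581.7, 185.5, 148.3]
tool_rot: [3.141, 0.0, 1.024]
force: [0.1, 0.2, -2.5]
width: 13.0
gripper_force: 59.0
```

Emit:
move_arm:
  targets: "-1 -0.013 -0.486 0 0 0 -3;-1 -0.013 -0.486 0 0 0 -3;-1 -0.013 -0.486 0 0 0 -3;-1 -0.013 -0.486 0 0 0 -3;-1 -0.013 -0.486 0 0 0 -3"

```text
clock: 19.12
eef_pos: [559.5, 195.3, 148.3]
tool_rot: [3.141, 0.0, 1.286]
force: [0.3, 0.2, -2.1]
width: 12.7
gripper_force: 59.0
```

Emit:
move_arm:
  targets: "-1 -0.013 -0.486 0 0 0 -3;-1 -0.013 -0.486 0 0 0 -3;-1 -0.013 -0.486 0 0 0 -3;-1 -0.013 -0.486 0 0 0 -3;-1 -0.013 -0.486 0 0 0 -3"

```text
clock: 19.53
eef_pos: [535.5, 199.0, 148.4]
tool_rot: [3.141, 0.0, 1.548]
force: [0.3, -1.0, -3.2]
width: 13.1
gripper_force: 58.9
```

Emit:
move_arm:
  targets: "-1 -0.013 -0.486 0 0 0 -3;-1 -0.013 -0.486 0 0 0 -3;-1 -0.013 -0.486 0 0 0 -3;-1 -0.013 -0.486 0 0 0 -3;-1 -0.013 -0.486 0 0 0 -3"

```text
clock: 19.95
eef_pos: [511.4, 196.4, 148.4]
tool_rot: [3.141, 0.0, 1.809]
force: [0.5, 0.8, -2.3]
width: 13.1
gripper_force: 59.0
```

Emit:
move_arm:
  targets: "-1 -0.006 -0.324 0 0 0 -2;-1 -0.003 -0.24 0 0 0 -1.5;-1 -0.001 -0.162 0 0 0 -1;-1 0 0 0 0 0 0;-1 0 0 0 0 0 0"

```text
clock: 20.37
eef_pos: [504.8, 194.6, 148.4]
tool_rot: [3.141, 0.0, 1.884]
force: [-0.2, -0.1, -2.6]
width: 12.8
gripper_force: 59.0
```

Emit:
move_arm:
  targets: "-1 0 0 0 0 0 0;-1 0 0 0 0 0 0;-1 0 0 0 0 0 0;-1 0 0 0 0 0 0;-1 0 0 0 0 0 0"

```text
clock: 20.78
eef_pos: [504.6, 194.7, 148.3]
tool_rot: [3.142, -0.0, 1.885]
force: [0.4, -0.5, -1.8]
width: 13.1
gripper_force: 59.0
```

```bash
python3 - <<'E'
from lev import *
s=read_state(); y=s['tool_rot'][2]; print(np.degrees(y), s['eef_pos'][:2]-92.8*np.array([np.cos(y),np.sin(y)]),s['width'],abs(s['qd']).max())
report('T2',(533,106,147.7),180+np.degrees(y))
E
```

```text
107.99966397149085 [533.28399466 106.42772009] 13.1020853890295 0.0038188700765123436
20.7833 [504.6 194.7 148.3] [ 3.1415 -0.      1.8849] F [ 0.4 -0.5 -1.8] T [ 0.214  0.039 -0.003]
side ball [266.4 169.2] [263.2 169.6   9.9] ear [293.8 179.4] [289.2 177.1  63. ]
scene ball [321.4 172.9] [320.2 174.1  11.3] ear [295.7 191.4] [299.3 189.3 144. ]
ball xyz (array([524.80636137, 110.80860857, 175.07764074]), np.float64(7.388640182484885))
```

Turned 90.5° and centred. I'll wait briefly, then recheck the ball with a brightness mask, since that circle fit was poor.

Emit:
move_arm:
  targets: "-1 0 0 0 0 0 0;-1 0 0 0 0 0 0;-1 0 0 0 0 0 0;-1 0 0 0 0 0 0;-1 0 0 0 0 0 0"

```text
clock: 21.3
eef_pos: [504.6, 194.6, 148.3]
tool_rot: [3.142, -0.0, 1.885]
force: [-0.8, 0.4, -1.5]
width: 13.1
gripper_force: 59.0
```

```bash
python3 - <<'E'
from lev import *
report('T3',(533.2,106.4,147.7),288)
for t,P in(('7',(533,106,77)),('T1',(533,106,179.7)),('T3',(533.2,106.4,179.7))):
  for n in('si','sc'):
    d=load(n+t); b=proj(d,P); im=d['color'].astype(int); x,y=b.round().astype(int)
    print(t,n,b.round(1)); 
    print(' row R-B',(im[y-1:y+2,x-16:x+17,0]-im[y-1:y+2,x-16:x+17,2]).mean(0).astype(int),'\n col R-B',(im[y-16:y+17,x-1:x+2,0]-im[y-16:y+17,x-1:x+2,2]).mean(1).astype(int))
E
```

```text
21.3 [504.6 194.6 148.3] [ 3.1415 -0.      1.8849] F [-0.8  0.4 -1.5] T [0.123 0.075 0.012]
side ball [266.4 169.1] [263.2 169.6   9.7] ear [293.8 179.4] [289.1 177.1  67. ]
scene ball [321.5 172.9] None ear [295.9 191.4] [299.7 189.1 136. ]
7 si [267.1 195.4]
 row R-B [11 11 11 12 12 12 12 12  9  4  1  1  1  1  0  1  1  1  1  0  0  1  5 11
 12 12 13 13 13 13 12 13 11] 
 col R-B [ 2  2  1  1  1  1  1  1  1  2  2  2  2  1  2  1  1  1  0  0  0  0  1  4
  7  9 11 12 12 10  6  2  0]
7 sc [319.6 206.8]
 row R-B [20 20 20 20 20 19 12  5  4  5  4  5  5  5  5  5  5  5  5  5  6  5  5  5
  8 17 18 18  9  2  0  1  2] 
 col R-B [ 8  9  8  7  9  7  7  7  7  7  8  7  7  5  5  5  5  5  4  3  2  2  3  3
  4  6 11 13 18 21 21 21 20]
T1 si [266.4 169.2]
 row R-B [11 11 12 12 12 12 12 12  9  4  1  1  0  0  1  0  0  0  0  1  0  1  3  7
  9  9  9  9  9  8  9  8  8] 
 col R-B [ 0  0  1  2  2  2  3  3  3  2  2  2  1  1  1  0  0  0  1  1  0  1  2  4
  7 10 11 11 11  8  6  4  3]
T1 sc [321.4 172.9]
 row R-B [20 20 21 20 20 19 16  7  4  4  4  4  4  4  5  4  3  4  4  5  5  5  5  5
  5  8 17 19 19 19 18 18 17] 
 col R-B [ 4  4  4  4  4  4  4  6  7  7  7  7  7  4  4  4  4  4  4  4  3  3  3  3
  3  4  9 13 17 20 18 13 13]
T3 si [266.4 169.1]
 row R-B [10  9 10  9  8  9  9 10 10  6  2  1  1  1  1  1  1  1  0  0  1  1  2  7
 11 13 13 12 12 13 13 13 12] 
 col R-B [0 1 0 0 1 0 1 0 1 0 1 0 0 1 1 1 1 0 0 0 0 0 1 4 5 7 7 8 6 4 2 1 1]
T3 sc [321.5 172.9]
 row R-B [12 12 13 13 13 10  5  4  3  3  4  4  4  4  4  4  4  4  5  5  5  5  5  5
  6 12 14 15 14 15 15 15 13] 
 col R-B [ 4  4  4  4  4  4  4  4  4  5  5  5  5  5  5  4  4  5  4  4  3  3  2  2
  3  4  9 13 16 19 20 21 20]
```

The row and column profiles in both views put the ball's edges in the same place relative to the expected centre as at the start. So the ball is in the middle and the dish is level, still and over its stand. I'm handing in.

```bash
python3 -c "
from cell import order; print(order.finish_job())"
```

```text
the job is handed in; nothing more can be done
None
```

The job is handed in at about 21 s of the 58 s limit, with no verdict returned: by my last measurements the dish is held by one ear, level and still over its stand, lifted 103 mm, then turned 90.5°, with the ball in its middle.

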